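# Padlock the spares box

## Robot

A 6-joint arm with a two-finger parallel gripper is mounted at the origin on the work surface. World frame = base frame: x ahead of the robot, y to its left, z up, the work surface at z = 0. Lengths are in mm, angles in rad, forces in N, time in s.
With the tool pointing down it reaches from about 425 to 950 mm from the base axis. Payload 3.5 kg.
Tool frame: the origin (TCP) lies midway between the tips of the shut fingers; the grasp point (between the pads) lies 19 mm behind it; z points along the fingers, y is the direction in which the jaws open and shut (so a half turn about z gives the same grasp; the last joint's range is limited). The gripper opens to 85 mm and grips with 20 to 120 N. Pads are 22 mm wide; open, the fingers measure 114 mm over their backs; the gripper's body (76 mm by 85 mm) begins 54 mm behind the grasp point. The pads swing forward as they close: fully open they stand 13 mm farther back than shut.
Start: joints at [1.051, 0.286, 1.577, -0, 1.279, -0.15], TCP at [243.928, 629.369, 206.925] pointing down, gripper open.
Joint ranges: [-2.77, 2.77], [-0.9, 2.22], [0.21, 2.48], [-1.53, 4.67], [0.24, 2.81], [-2.84, 2.84]. Speed limits (rad/s): [2.79, 2.79, 3.14, 3.14, 3.14, 3.14].

## Interface

Orientations are given as a rotation vector (axis times angle).
In Python, from plant import ctrl gives the robot as it stands.
- The arm moves only by the tool carry_out, never from a script. Its argument "deltas" is a list that holds one entry, the list of rows, each a list of 5 numbers: the opening, from 0 (shut) to 1 (fully open), then the shift along the world's x, y, z in units of 40 mm (1.0 is 40 mm), then the turn about the world's z in rad. In form: [[[grip, x, y, z, roll], ...]]. A call has 1 to 5 rows; each row is the pose to reach, as a shift and turn from the pose commanded when the call began; what a row does not reach only later rows make up. A row lasts 1/8 s, in which the tool goes at most 62.5 mm and 10.7 degrees, less where a joint would pass 70% of its speed; a pose out of reach is approached as far as the arm can. A call with a gripper value outside its range is refused whole. The fingers move at their own pace and stop on an object; "newtons" is the grip in N (left out, the last holds). Time passes only in rows, so rows that repeat a pose let the fingers close. It gives the time, the measured TCP pose, the force and the opening at its end, in the units of the state.
- ctrl.state(): the state, without advancing time (a new reading comes with each control period).
- ctrl.snapshot(name): name is "side" or "top"; returns a dict with "img" (480x640x3 uint8, red, green, blue), "camera_matrix" (3x3 intrinsics, pixels), "k1" (the pictures are not rectified: a ray, as slopes to the right and down, at radius r is drawn at 1 + k1 r^2 times it, then the intrinsics apply), "R" (3x3) and "t" (3): a world point X has camera coordinates R X + t. Camera axes: x right, y down, z forward; pixel columns grow to the right and rows downward; lengths in mm; the calibration is good to about 2 mm. A picture is of the moment at which its call begins. There is no depth.
- ctrl.close_job(): hands the job in, once; it reports no verdict.
The state is a dict: "clock": time; "q": joint angles; "qd": joint speeds; "joint_efforts": joint torques, N m; "tcp_pos": TCP position; "tcp_rot": TCP orientation; "contact_force": force on the tool from outside, world axes, zero at the start; "ft_torque": the same for the moment, N m; "grip_width": finger opening in mm.
Only numpy, scipy, OpenCV 4.12 (cv2) and the standard library are available. Lean on these libraries where they do the work, as an engineer would, in place of code of your own. Each camera call takes 0.05 s, during which the arm holds its last target. There are 200 camera calls.

## Task

Close the lid of the olive steel spares box and lock it with the open padlock: bring the padlock in with its body under the box's two front lugs and its free leg over them, pass the leg down through the slot and the hole beneath, and press the shackle home until the lock catches. The lower lug has crept sideways and both bend easily, so feel for the hole rather than forcing the leg; press no harder than the lock needs, do not slam the lid, and leave the other things on the bench where they are.

Things in the scene. Friction and masses are not known exactly. Their poses are not given: they have to be found in the camera images.
- box: Olive steel spares box, fixed, 190 mm deep (its x), 250 mm wide (y), base 60.5 mm high, 96.5 mm with the lid shut. Origin under its centre on the bench; +x to its back (hinge), -x to its front, where two flat steel lugs, 3 mm thick and 66 mm wide, stick out 35 mm at mid-width: the box's own lug (57.5 to 60.5 mm over the bench) and, resting on it when shut, the lid's.
- slot (a point): Centre of the 16 (x) by 37 mm (y) slot in the lid's lug, on its upper face; lid shut: box x -117 mm, y 0, 63.5 mm over the bench, axes as the box's. Beneath it the box's lug has a hole 15 (x) by 12 mm (y), but that lug's bolts sit in long slots and it has crept sideways: its hole lies up to 11 mm to either side (y) of the slot's centre, unmeasured. More than 20 N from the padlock bends the lugs.
- lid_edge (a point): Point on the lid's top face, mid-width, 15 mm behind its front edge: the place to push the lid down. Axes as the lid's (x from the front edge to the hinge, z out of the top face).
- lid_hinge (a point): Middle of the lid's hinge line along the box's y, at box x = +95 mm, 60.5 mm over the bench.
- lid (a joint): Lid angle in rad: 0 shut, grows as it opens. It begins part open (0.3 to 0.7) and its stiff hinge holds it at any angle; 1 to 6 N at the edge moves it. Shut it slower than 2 rad/s.
- padlock_mid (a point): Centre of the body of the open padlock, half-way up: a laminated steel block 60 mm wide (x), 28 mm thick (y), 52 mm tall, standing upright and loose on the bench (top at z = 0), 0.6 kg with its shackle, hidden mass a fifth more or less. x points from the held heel leg to the free toe leg, z up. It must never be driven onto the bench with more than 35 N, its own 6 N included.
- crown (a point): Centre of the 10 mm round bar at the top of the padlock's U-shackle, mid-way between the legs; 116 mm over the padlock's foot when open, 92 mm fully home. Legs at x = -21 mm (heel, always held in the body) and +21 mm (toe); the bow is a half circle of radius 21 mm. Axes as the padlock's: pinch the bow across y.
- toe (a point): Tip of the free toe leg, on its axis, 21 mm from the crown along x and 50 mm below it. The leg is 10 mm thick, its tip tapers to 8 mm over 1.5 mm, and a notch for the pawl is cut in its inner side above the tip. Open, the tip is 14 mm above the top of the padlock's body (66 mm over its foot); fully home it is 10 mm inside.
- shackle (a joint): How far the shackle is pressed in, m: 0 open, 0.024 solid stop. A spring pushes it up with 3 N, rising to about 5; from 0.0175 to 0.0215 the hidden pawl resists (about 11 N in all), then it clicks, the force drops back to about 5 N and the lock has caught. Let go too early, it springs open; caught, it stays at about 0.0217 and cannot be reopened.
- small_padlock: Bystander: a smaller padlock, 40 mm wide, already shut, standing on the bench; it and the open one may be on either side. Origin under its centre.
- valve: Bystander: glass radio valve, 42 mm across, 104 mm tall, standing on the bench. Origin under its centre.
- carton: Bystander: cardboard valve carton 50 x 50 x 100 mm. Origin under its centre.
- morse_key: Bystander: wood and brass Morse key 130 x 75 x 60 mm. Origin under its centre.
- screw_jar: Bystander: glass jar, 60 mm across, 75 mm tall. Origin under its centre.
- screwdriver: Bystander: screwdriver with a wooden handle lying beside the box, on its left (+y). Origin at its middle, on the bench.
- headset: Bystander: headphones lying on the bench at the right (-y).
Not all that is in view belongs to the job. What is shaped like the part that bears padlock_mid but turquoise is not meant.

How it is judged (in metres and radians):
On the way, in this order (a step that is already met when the one before it is completed fails the run):
1. the lid is shut, so that its lug lies on the box's lug (value of joint lid below 0.03 rad), for 0.2 s.
2. the toe leg has gone down through the slot and the hole in the lugs (z of toe in the frame of slot below -0.0065 m and horizontal distance between toe and slot below 0.015 m and value of joint lid below 0.04 rad), for 0.1 s.
3. the shackle is pressed home until the pawl has caught (value of joint shackle above 0.021 m), for 0.2 s.
At the end, for the whole second after the job is handed in: The lid is shut (within 0.03 rad); the toe leg stands through both lugs (tip 12 mm or more below the lid lug's upper face, within 15 mm of the slot's centre); the shackle is caught, pressed in by more than 21 mm and staying; the padlock stands upright within 0.15 rad (value of joint shackle above 0.021 m and value of joint lid below 0.03 rad and z of toe in the frame of slot below -0.012 m and horizontal distance between toe and slot below 0.015 m and angle between padlock_mid's own z axis and vertical below 0.15 rad and velocity of joint shackle below 0.02 m/s); the robot touches nothing.
It fails at once if the padlock bears on the box or its lugs with more than 20 N (contact force between padlock and box above 20 N).
It fails at once if the padlock is driven onto the bench with more than 35 N (contact force between padlock and table above 35 N).
It fails at once if the lid is slammed (faster than 2 rad/s) (velocity of joint lid below -2 rad/s).
It fails at once if a bystander is shifted by more than 25 mm (distance of any of small_padlock, valve, carton, morse_key, screw_jar, screwdriver, headset from where it was at the start of the episode above 0.025 m).
It also fails if it takes over 72 s, if anything falls off the work surface, if the arm or the gripper's body presses on something with over 40 N, if the wrist force passes 120 N, or if a joint passes its speed limit or range.

## Working session

There is one attempt and no reset: what is moved stays moved. The work goes in short steps, Python scripts to look and compute and a tool call to move; the robot and the scene stay as the last step left them, time stands still between calls to the robot, and variables do not carry over. Pictures are saved under pics/ and viewed, on a budget of 10 in all, crops included, one or two more only if the job needs it, and the job is handed in when it is done.

Besides the shell and the picture viewer there is one more tool, called after "Request:" as name([rows], argument=value, ...), one row to a line, values as JSON. carry_out: Moves the arm, as the interface text tells. Its arguments: {"type":"object","properties":{"deltas":{"type":"array"},"newtons":{"type":"number"}},"required":["deltas"]}

```bash
mkdir -p pics; cat > h.py <<'E'
import numpy as np, cv2
from plant import ctrl
def snap(n,f=None):
    s=ctrl.snapshot(n)
    if f: cv2.imwrite('pics/'+f,cv2.cvtColor(s['img'],cv2.COLOR_RGB2BGR))
    return s
def ray(s,u,v):
    K=np.array(s['camera_matrix']);d=np.array([s['k1'],0,0,0,0.])
    p=cv2.undistortPoints(np.array([[[u,v]]],float),K,d)[0,0]
    R=np.array(s['R']);t=np.array(s['t'])
    return -R.T@t, R.T@np.array([p[0],p[1],1])
def onz(s,u,v,z):
    c,d=ray(s,u,v);return c+d*(z-c[2])/d[2]
def proj(s,X):
    R=np.array(s['R']);t=np.array(s['t'])
    return cv2.projectPoints(np.array(X,float).reshape(-1,1,3),cv2.Rodrigues(R)[0],t,np.array(s['camera_matrix']),np.array([s['k1'],0,0,0,0.]))[0][:,0]
def tri(a,pa,b,pb):
    c1,d1=ray(a,*pa);c2,d2=ray(b,*pb)
    k=np.linalg.lstsq(np.c_[d1,-d2],c2-c1,rcond=None)[0]
    A=c1+k[0]*d1;B=c2+k[1]*d2;return (A+B)/2,np.linalg.norm(A-B)
E
python3 -c "
from h import *
import pickle
a=snap('top','top0.png');b=snap('side','side0.png')
pickle.dump((a,b),open('s0.pkl','wb'))
for s in(a,b):print(-np.array(s['R']).T@s['t'],s['k1'],np.array(s['R']).round(2).tolist(),s['camera_matrix'])
print(ctrl.state())"
```

```text
[ 463.24719043  -46.59048786 1538.47807137] -0.1706572047580096 [[0.01, -1.0, -0.01], [-1.0, -0.01, -0.08], [0.08, 0.01, -1.0]] [[609.13271873   0.         316.29341289]
 [  0.         609.13271873 238.04939448]
 [  0.           0.           1.        ]]
[334.27447896 825.92775301 649.33571334] -0.037342130859522225 [[-0.95, -0.31, 0.01], [-0.17, 0.49, -0.85], [0.26, -0.82, -0.52]] [[455.01544725   0.         321.03225733]
 [  0.         455.01544725 236.08714354]
 [  0.           0.           1.        ]]
{'clock': 0.1, 'q': array([ 1.05100395e+00,  2.87109650e-01,  1.57801693e+00, -2.99563687e-05,
        1.27861559e+00, -1.50022512e-01]), 'qd': array([-0.00051309, -0.00022454, -0.0023182 ,  0.00117473,  0.00148676,
       -0.00061622]), 'joint_efforts': array([ 6.44873398e-04, -4.07299626e+01, -2.93697667e+01, -1.80658799e-04,
        3.45050408e-03,  6.23988370e-06]), 'tcp_pos': array([243.61587437, 628.81385086, 205.67124657]), 'tcp_rot': array([-0.57739117, -3.08738483,  0.00320297]), 'contact_force': array([ 0.20652124,  0.40984637, -0.06836395]), 'ft_torque': array([-0.03054899, -0.0129042 , -0.02138843]), 'grip_width': 85.59004607044267}
```

View pics/top0.png

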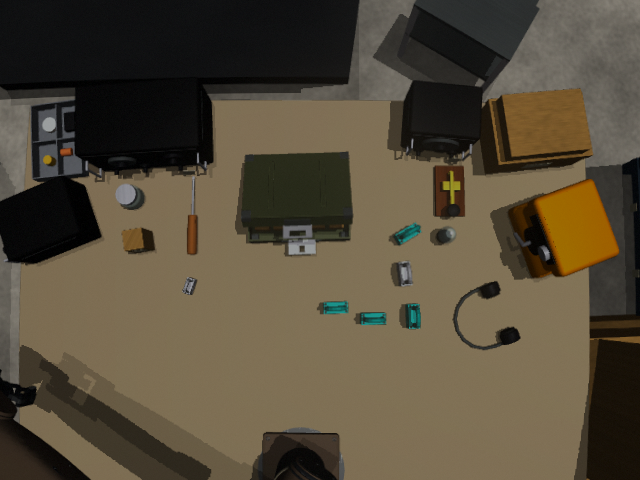

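View pics/side0.png

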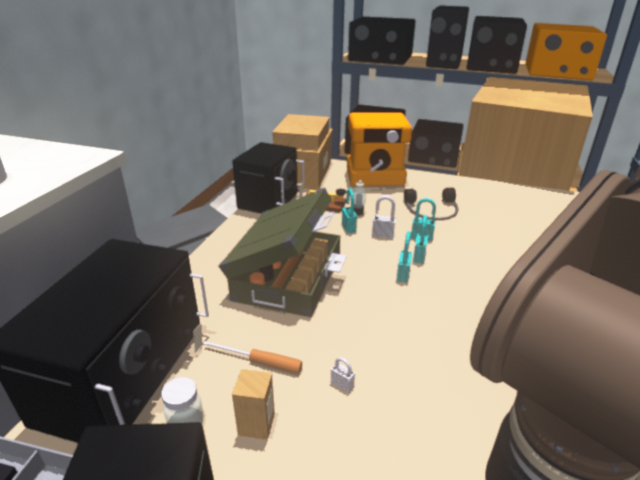

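The top view shows the box with its front towards the robot, lugs at about (300,245). The open padlock is at (405,272) in top and (384,217) in side. There are turquoise decoys around it, and the valve is at (446,236). I'll enlarge the key parts.

```bash
python3 -c "
from h import *
a=cv2.imread('pics/top0.png');b=cv2.imread('pics/side0.png')
g=lambda i,x,y,w,h,k:cv2.convertScaleAbs(cv2.resize(i[y:y+h,x:x+w],None,fx=k,fy=k,interpolation=cv2.INTER_CUBIC),alpha=1.3)
c=np.zeros((600,800,3),np.uint8)
c[:300,:400]=g(a,265,210,80,60,5);c[:300,400:]=g(a,375,240,80,60,5)
c[300:,:400]=g(b,300,225,80,60,5);c[300:,400:]=g(b,350,185,80,60,5)
cv2.imwrite('pics/c0.png',c)"
```

```text
(no output)
```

View pics/c0.png

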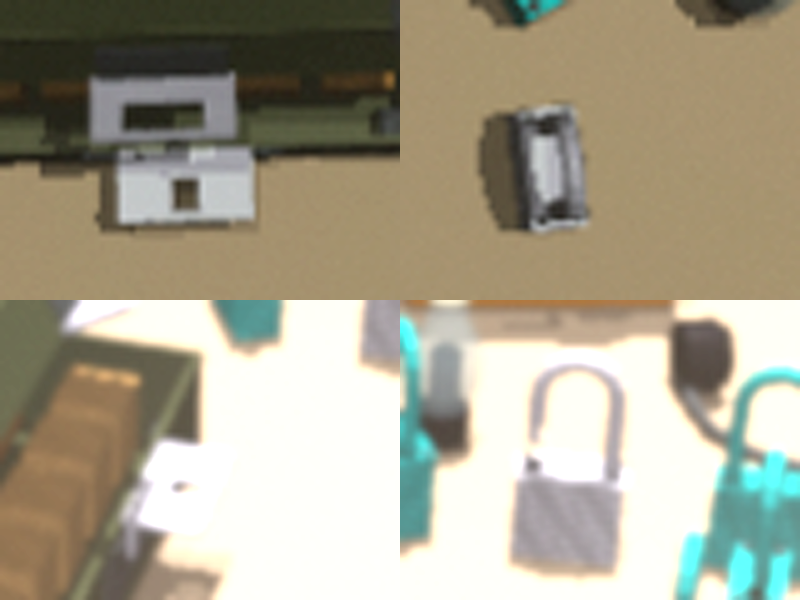

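The enlarged view shows these positions in full-image pixels:
- **Box lug (top view):** corners about (288.6,240) to (315.5,254), with its hole at (302,248.6).
- **Lid lug (top view):** spans columns 283–312.4, with its slot centred at (297.7,233.2).
- **Padlock:** bow at about (410,273) in top, crown at about (386,198.4) in side. The free leg is on the far side (+x).

```bash
python3 -c "
from h import *
import pickle
from scipy.optimize import brentq
a,b=pickle.load(open('s0.pkl','rb'))
T=lambda x,y:(265+x/5-.4,210+y/5-.4)
hole=onz(a,*T(185.5,193.5),60.5);print('hole',hole)
e1=onz(a,*T(118,223),59);e2=onz(a,*T(253,220),59);print('lug front',e1,e2,'yaw',np.arctan2(-(e2-e1)[0],-(e2-e1)[1])*-1)
s1=T(163,116);s2=T(90,139);s3=T(237,139)
# slot: hole is at box x -117 -> hinge x = hole.x+212 (yaw small)
def f(th):
  z=60.5+212*np.sin(th)+3*np.cos(th);x=hole[0]+212-212*np.cos(th)+3*np.sin(th)
  return onz(a,*s1,z)[0]-x
for th in np.arange(.2,.9,.1):print(th.round(1),f(th).round(1),end=' ')
th=brentq(f,.1,.9);z=60.5+212*np.sin(th)+3*np.cos(th)
print('th',th,'slot now',onz(a,*s1,z),'lug front ends',onz(a,*s2,z),onz(a,*s3,z))
P=lambda x,y:(375+(x-400)/5-.4,240+y/5-.4);Q=lambda x,y:(350+(x-400)/5-.4,185+(y-300)/5-.4)
print('crown',tri(a,P(575,165),b,Q(579,369)))
print('bow ends z100?',onz(a,*P(567,108),100),onz(a,*P(584,222),100))
print('body top left edge z52',onz(a,*P(522,108),52),onz(a,*P(537,228),52))
print('side crown z116',onz(b,*Q(579,369),116))
print('side foot near face',onz(b,*Q(512,562),0),onz(b,*Q(616,573),0))
# box lid/base: top-view base sides
for n,(x,y),z in[('lidTL',(244,154),0),]:pass
print('small',onz(a,190,286,20),'valve',onz(a,446,236,50))
"
```

```text
hole [ 5.56717764e+02 -3.52131171e-01  6.05000000e+01]
lug front [542.21609814  32.44092486  59.        ] [544.10418299 -33.2549619   59.        ] yaw 0.028731863751338536
0.2 28.9 0.3 21.6 0.4 12.3 0.5 1.1 0.6 -11.8 0.7 -26.3 0.8 -42.4 th 0.5092384319059134 slot now [585.07970181   6.81613836 166.47198772] lug front ends [574.43890615  39.76694411 166.47198772] [574.84325824 -26.74271586 166.47198772]
crown (array([ 497.46797149, -255.75741796,  111.20054471]), np.float64(0.6882025597915435))
bow ends z100? [ 525.06643192 -253.61470984  100.        ] [ 471.13831288 -261.57729587  100.        ]
body top left edge z52 [ 527.0299796  -238.35917127   52.        ] [ 468.41082994 -245.63483032   52.        ]
side crown z116 [ 495.67497496 -246.15902421  116.        ]
side foot near face [ 520.48938116 -233.05100705    0.        ] [ 464.14283585 -240.18779261    0.        ]
small [462.51460575 280.83145885  20.        ] valve [ 589.80997467 -355.67866575   50.        ]
```

Request:
carry_out([
  [[0, 0.7, -1.1, 0.6, 0.1], [0, 1.5, -2.3, 0.8, 0.2], [0, 2.3, -3.6, 0.8, 0.3], [0, 3.1, -4.9, 0.8, 0.37], [0, 3.9, -6.2, 0.8, 0.37]],
], newtons=40)

```text
clock: 0.72
tcp_pos: [400.4, 379.5, 238.5]
tcp_rot: [0.002, -3.141, 0.0]
contact_force: [0.2, 0.9, 0.4]
grip_width: 0.3
```

Request:
carry_out([
  [[0, 0.8, -1.3, 0, 0], [0, 1.6, -2.6, 0, 0], [0, 2.4, -3.9, 0, 0], [0, 3.2, -5.2, 0, 0], [0, 4.0, -6.5, 0, 0]],
])

```text
clock: 1.35
tcp_pos: [560.4, 119.5, 238.5]
tcp_rot: [0.0, -3.141, -0.0]
contact_force: [1.4, 0.3, -0.1]
grip_width: -0.0
```

Request:
carry_out([
  [[0, 0.6, -1.0, 0, 0], [0, 1.2, -1.9, 0, 0], [0, 1.85, -2.9, 0, 0], [0, 1.85, -2.9, 0, 0]],
])

```text
clock: 1.85
tcp_pos: [634.6, 2.6, 237.7]
tcp_rot: [-0.006, -3.14, 0.0]
contact_force: [-0.3, 0.5, 0.3]
grip_width: -0.2
```

Request:
carry_out([
  [[0, 0, 0, -0.8, 0], [0, 0, 0, -1.3, 0], [0, 0, 0, -1.55, 0], [0, -0.3, 0, -1.9, 0], [0, -0.55, 0, -2.29, 0]],
])

```text
clock: 2.48
tcp_pos: [611.4, 5.6, 148.5]
tcp_rot: [0.002, -3.141, 0.001]
contact_force: [-4.7, -0.2, 6.4]
grip_width: -0.1
```

Request:
carry_out([
  [[0, -0.2, 0, -0.4, 0], [0, -0.35, 0, -0.8, 0], [0, -0.4, 0, -1.05, 0], [0, -0.45, 0, -1.22, 0], [0, -0.45, 0, -1.28, 0]],
])

```text
clock: 3.1
tcp_pos: [594.1, 5.5, 95.7]
tcp_rot: [-0.0, 3.142, 0.0]
contact_force: [-1.3, -0.8, 1.8]
grip_width: 0.3
```

Request:
carry_out([
  [[0, 0, 0, -0.03, 0], [0, 0, 0, -0.06, 0], [0, 0, 0, -0.06, 0]],
])

```text
clock: 3.48
tcp_pos: [594.4, 5.3, 93.9]
tcp_rot: [-0.0, 3.141, -0.0]
contact_force: [0.3, 0.8, 0.4]
grip_width: 0.2
```

Request:
carry_out([
  [[0, 0, 0, -0.04, 0], [0, 0, 0, -0.08, 0], [0, 0, 0, -0.08, 0]],
])

```text
clock: 3.85
tcp_pos: [593.9, 5.3, 90.2]
tcp_rot: [-0.0, 3.142, -0.0]
contact_force: [-0.8, -0.4, 1.0]
grip_width: -0.3
```

```bash
python3 -c "
from h import *
a=snap('top');b=snap('side')
g=lambda s,x,y,w,h,k:cv2.cvtColor(cv2.convertScaleAbs(cv2.resize(s['img'][y:y+h,x:x+w],None,fx=k,fy=k,interpolation=cv2.INTER_CUBIC),alpha=1.4),cv2.COLOR_RGB2BGR)
cv2.imwrite('pics/c1.png',np.hstack([g(a,230,140,130,130,3),g(b,220,180,130,130,3)]))"
```

```text
(no output)
```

View pics/c1.png

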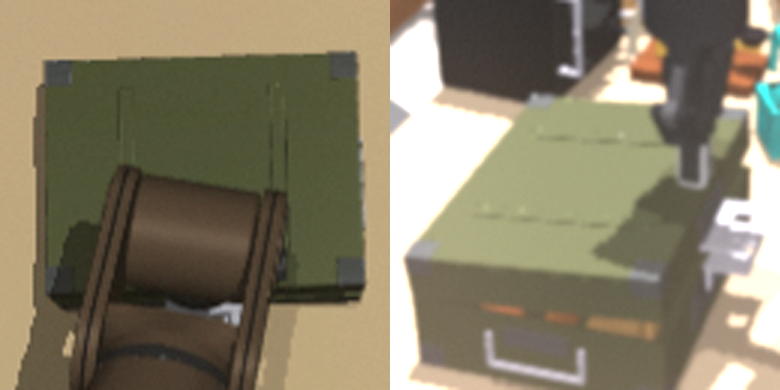

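```bash
python3 -c "
from h import *
a=snap('top');b=snap('side')
yaw=.02;C=np.array([674,6.2,0]);c,s=np.cos(yaw),np.sin(yaw);R=np.array([[c,-s,0],[s,c,0],[0,0,1]])
C=np.array([557,6,0])+R@[117,0,0]
def L(th,x,y,z):
  X=x-95;Z=z-60.5
  return C+R@np.array([95+X*np.cos(th)+Z*np.sin(th),y,60.5-X*np.sin(th)+Z*np.cos(th)])
f=lambda s,X,x0,y0,ox:((proj(s,X)-[x0,y0]+.4)*3+[ox,0]).round(0).tolist()
for th in(0,.05,.1,.15,.2):
  pts=[L(th,-95,125,96.5),L(th,-95,125,60.5),L(th,95,125,96.5),L(th,-95,-125,96.5),L(th,-95,0,96.5)]
  print(th,'side',f(b,pts,220,180,390),'top',f(a,pts,230,140,0))
print('tip',f(b,ctrl.state()['tcp_pos'],220,180,390), 'base',f(b,[L(0,-95,125,0),L(0,-95,125,60.5)],220,180,390))
"
```

```text
0 side [[659.0, 303.0], [659.0, 346.0], [402.0, 254.0], [753.0, 128.0], [710.0, 207.0]] top [[49.0, 297.0], [55.0, 301.0], [49.0, 62.0], [364.0, 293.0], [207.0, 295.0]]
0.05 side [[656.0, 292.0], [658.0, 335.0], [400.0, 254.0], [751.0, 118.0], [708.0, 196.0]] top [[48.0, 294.0], [53.0, 300.0], [49.0, 60.0], [365.0, 289.0], [206.0, 292.0]]
0.1 side [[652.0, 279.0], [657.0, 323.0], [398.0, 253.0], [748.0, 107.0], [705.0, 185.0]] top [[46.0, 290.0], [52.0, 298.0], [49.0, 58.0], [365.0, 285.0], [206.0, 287.0]]
0.15 side [[648.0, 267.0], [656.0, 312.0], [395.0, 253.0], [745.0, 97.0], [701.0, 173.0]] top [[45.0, 285.0], [50.0, 295.0], [49.0, 55.0], [366.0, 280.0], [205.0, 283.0]]
0.2 side [[643.0, 255.0], [653.0, 300.0], [393.0, 253.0], [741.0, 86.0], [697.0, 162.0]] top [[43.0, 279.0], [49.0, 292.0], [49.0, 53.0], [367.0, 275.0], [205.0, 277.0]]
tip [[692.0, 210.0]] base [[659.0, 413.0], [659.0, 346.0]]
```

Request:
carry_out([
  [[0, 0, 0, 0.15, 0], [0, 0, 0, 0.3, 0], [0, 0, 0, 0.5, 0], [0, 0, 0, 0.8, 0], [0, 0, 0, 1.2, 0]],
])

```text
clock: 4.68
tcp_pos: [593.9, 5.4, 139.5]
tcp_rot: [0.0, -3.141, -0.0]
contact_force: [-0.5, 0.7, -0.7]
grip_width: 0.0
```

```bash
python3 -c "
from h import *
print(ctrl.state()['contact_force'],ctrl.state()['tcp_pos'])
a=snap('top');b=snap('side')
g=lambda s,x,y,w,h,k:cv2.cvtColor(cv2.convertScaleAbs(cv2.resize(s['img'][y:y+h,x:x+w],None,fx=k,fy=k,interpolation=cv2.INTER_CUBIC),alpha=1.4),cv2.COLOR_RGB2BGR)
cv2.imwrite('pics/c2.png',g(b,220,180,130,120,5))"
```

```text
[-0.47081842  0.71525349 -0.71321525] [593.86373858   5.38046404 139.47011301]
```

View pics/c2.png

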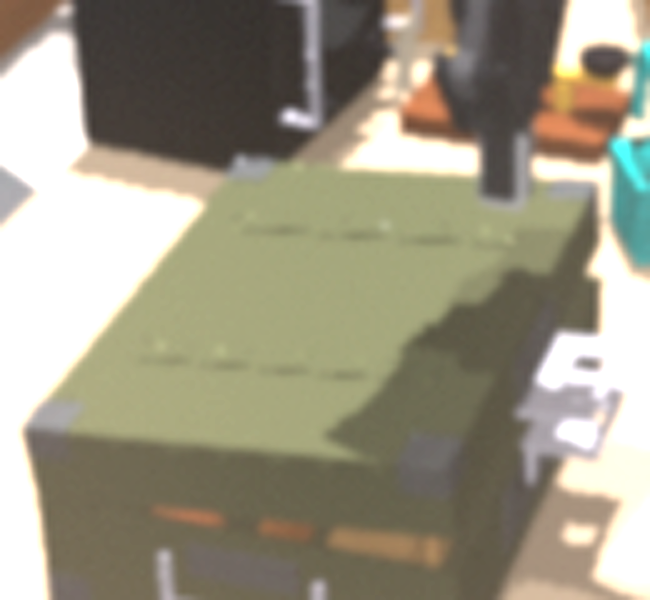

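Request:
carry_out([
  [[0, 0.15, 0, -0.3, 0], [0, 0.15, 0, -0.6, 0]],
])

```text
clock: 5.03
tcp_pos: [599.6, 5.4, 112.8]
tcp_rot: [0.0, -3.14, -0.0]
contact_force: [-0.6, 0.2, 0.2]
grip_width: 0.1
```

Request:
carry_out([
  [[0, 0, 0, -0.15, 0], [0, 0, 0, -0.15, 0]],
])

```text
clock: 5.28
tcp_pos: [598.9, 5.5, 106.8]
tcp_rot: [0.0, -3.139, -0.001]
contact_force: [0.4, -0.2, -0.2]
grip_width: 0.1
```

Request:
carry_out([
  [[0, 0, 0, -0.1, 0], [0, 0, 0, -0.1, 0]],
])

```text
clock: 5.52
tcp_pos: [599.9, 5.4, 104.4]
tcp_rot: [0.0, -3.141, -0.0]
contact_force: [0.4, 0.3, -0.2]
grip_width: -0.2
```

Request:
carry_out([
  [[0, 0, 0, -0.1, 0], [0, 0, 0, -0.1, 0]],
])

```text
clock: 5.78
tcp_pos: [599.7, 5.4, 100.2]
tcp_rot: [0.0, -3.141, -0.0]
contact_force: [0.3, 0.9, -0.2]
grip_width: -0.2
```

Request:
carry_out([
  [[0, 0, 0, -0.1, 0], [0, 0, 0, -0.1, 0]],
])

```text
clock: 6.02
tcp_pos: [599.6, 5.4, 96.1]
tcp_rot: [0.0, -3.141, -0.0]
contact_force: [0.0, 1.1, 0.0]
grip_width: -0.0
```

Request:
carry_out([
  [[0, 0, 0, -0.1, 0], [0, 0, 0, -0.2, 0], [0, 0, 0, -0.2, 0]],
])

```text
clock: 6.4
tcp_pos: [599.7, 5.4, 88.1]
tcp_rot: [0.0, -3.141, -0.0]
contact_force: [-0.3, 0.5, 0.5]
grip_width: -0.2
```

Request:
carry_out([
  [[0, 0, 0, -0.05, 0], [0, 0, 0, -0.1, 0], [0, 0, 0, -0.1, 0]],
])

```text
clock: 6.78
tcp_pos: [599.9, 5.4, 84.4]
tcp_rot: [0.0, -3.142, 0.0]
contact_force: [-0.3, -0.9, 0.3]
grip_width: 0.1
```

```bash
python3 -c "
from h import *
print(ctrl.state()['contact_force'],ctrl.state()['tcp_pos'])
b=snap('side');print(proj(b,ctrl.state()['tcp_pos']))
g=lambda s,x,y,w,h,k:cv2.cvtColor(cv2.convertScaleAbs(cv2.resize(s['img'][y:y+h,x:x+w],None,fx=k,fy=k,interpolation=cv2.INTER_CUBIC),alpha=1.4),cv2.COLOR_RGB2BGR)
cv2.imwrite('pics/c3.png',g(b,220,180,130,120,5))"
```

```text
[-0.32407484 -0.90175471  0.31477111] [599.87113421   5.38175836  84.37225984]
[[317.54936779 251.22601838]]
```

View pics/c3.png

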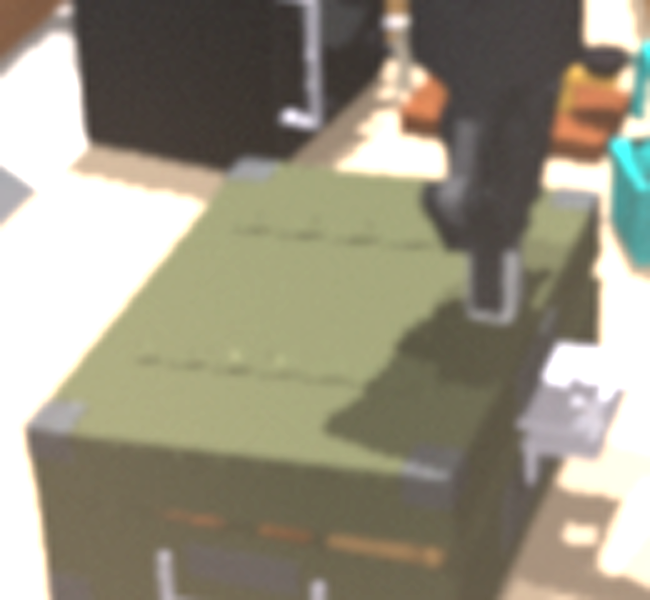

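Request:
carry_out([
  [[0, 0, 0, -0.08, 0], [0, 0, 0, -0.15, 0], [0, 0, 0, -0.15, 0]],
])

```text
clock: 7.2
tcp_pos: [599.9, 5.4, 78.0]
tcp_rot: [0.0, -3.142, -0.0]
contact_force: [0.1, 0.2, -0.1]
grip_width: 0.2
```

Request:
carry_out([
  [[0, 0, 0, -0.05, 0], [0, 0, 0, -0.05, 0]],
])

```text
clock: 7.45
tcp_pos: [599.9, 5.4, 76.3]
tcp_rot: [-0.0, 3.141, 0.0]
contact_force: [1.0, -0.1, -0.3]
grip_width: 0.0
```

Request:
carry_out([
  [[0, 0, 0, -0.05, 0], [0, 0, 0, -0.05, 0]],
])

```text
clock: 7.7
tcp_pos: [599.9, 5.4, 74.3]
tcp_rot: [-0.0, 3.141, -0.0]
contact_force: [0.5, 0.1, 0.1]
grip_width: -0.4
```

Request:
carry_out([
  [[0, 0, 0, -0.05, 0], [0, 0, 0, -0.05, 0]],
])

```text
clock: 7.95
tcp_pos: [600.0, 5.3, 72.3]
tcp_rot: [-0.0, 3.141, 0.0]
contact_force: [-0.4, 0.6, -0.0]
grip_width: -0.1
```

```bash
python3 -c "
from h import *
print(ctrl.state()['contact_force'],ctrl.state()['tcp_pos'])
b=snap('side');print(proj(b,ctrl.state()['tcp_pos']))
g=lambda s,x,y,w,h,k:cv2.cvtColor(cv2.convertScaleAbs(cv2.resize(s['img'][y:y+h,x:x+w],None,fx=k,fy=k,interpolation=cv2.INTER_CUBIC),alpha=1.4),cv2.COLOR_RGB2BGR)
cv2.imwrite('pics/c4.png',g(b,220,180,130,120,5))"
```

```text
[-0.38031016  0.56425478 -0.01391356] [599.96463201   5.31715477  72.27448138]
[[317.50715766 255.67124711]]
```

View pics/c4.png

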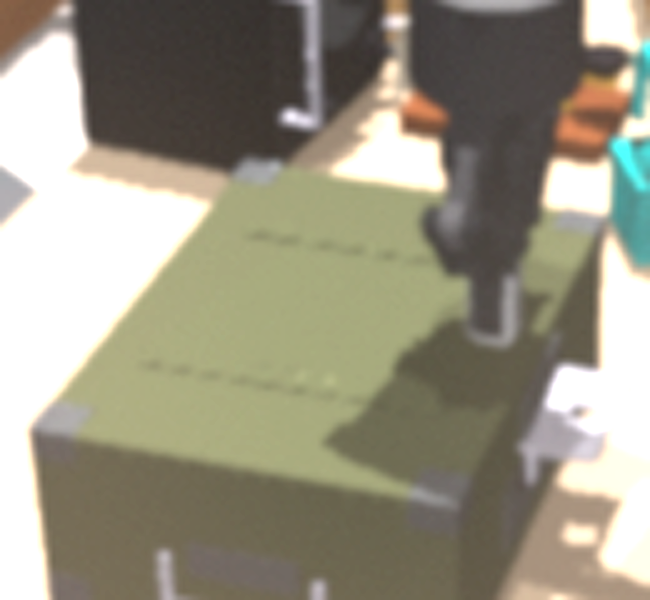

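The side view now shows the lid shut, with no gap and the corner at (460,505) against a predicted 505. The fingertip sits about 20 mm higher than the reported TCP. I'll confirm against the hard stop.

Request:
carry_out([
  [[0, 0, 0, -0.03, 0], [0, 0, 0, -0.03, 0]],
])

```text
clock: 8.25
tcp_pos: [600.0, 5.4, 72.2]
tcp_rot: [0.001, -3.141, 0.0]
contact_force: [-3.1, 1.0, 4.3]
grip_width: -0.0
```

Request:
carry_out([
  [[0, 0, 0, -0.03, 0], [0, 0, 0, -0.03, 0]],
])

```text
clock: 8.5
tcp_pos: [600.0, 5.4, 72.1]
tcp_rot: [0.001, -3.141, 0.0]
contact_force: [-4.1, -0.0, 10.3]
grip_width: 0.0
```

Request:
carry_out([
  [[0, 0, 0, -0.03, 0], [0, 0, 0, -0.03, 0]],
])

```text
clock: 8.75
tcp_pos: [600.1, 5.4, 72.1]
tcp_rot: [0.001, -3.141, 0.0]
contact_force: [-8.5, 0.9, 14.3]
grip_width: 0.0
```

Request:
carry_out([
  [[0, 0, 0, 0.8, 0], [0, -0.3, -0.6, 1.8, 0], [0.6, -0.9, -2, 2, 0.1], [0.6, -1.5, -3.4, 2, 0.13], [0.6, -2.0, -4.8, 2, 0.13]],
])

```text
clock: 9.38
tcp_pos: [519.3, -188.1, 149.1]
tcp_rot: [-0.205, 3.134, -0.001]
contact_force: [1.4, -1.1, -0.6]
grip_width: 51.5
```

Request:
carry_out([
  [[0.6, -0.3, -0.9, 0, 0], [0.6, -0.57, -1.68, 0, 0], [0.6, -0.57, -1.68, 0, 0], [0.6, -0.57, -1.68, 0, 0]],
])

```text
clock: 9.88
tcp_pos: [497.2, -253.3, 148.6]
tcp_rot: [-0.204, 3.135, 0.001]
contact_force: [-0.2, -0.4, -0.3]
grip_width: 51.3
```

```bash
python3 -c "
from h import *
st=ctrl.state();print(st['contact_force'],st['tcp_pos'],st['grip_width'])
b=snap('side');a=snap('top');print(proj(b,st['tcp_pos']),proj(b,st['tcp_pos']+[0,0,24]))
g=lambda s,x,y,w,h,k:cv2.cvtColor(cv2.convertScaleAbs(cv2.resize(s['img'][y:y+h,x:x+w],None,fx=k,fy=k,interpolation=cv2.INTER_CUBIC),alpha=1.2),cv2.COLOR_RGB2BGR)
cv2.imwrite('pics/c5.png',np.hstack([g(b,350,160,80,90,5),g(a,370,230,80,90,5)]))"
```

```text
[-0.16662009 -0.40922986 -0.32142356] [ 497.22389564 -253.29334912  148.62057136] 51.27889863567789
[[386.38651503 185.89793809]] [[387.17704311 177.40371756]]
```

View pics/c5.png

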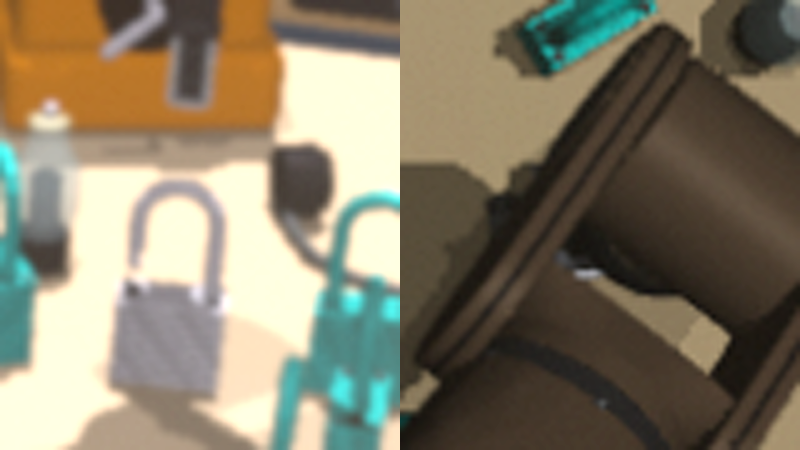

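Request:
carry_out([
  [[0.6, 0, 0, -0.6, 0], [0.6, 0, 0, -1.2, 0], [0.6, 0, 0, -1.4, 0], [0.6, 0, 0, -1.4, 0]],
])

```text
clock: 10.48
tcp_pos: [497.2, -253.1, 92.6]
tcp_rot: [0.206, -3.134, -0.001]
contact_force: [-0.0, -0.1, -0.2]
grip_width: 51.4
```

```bash
python3 -c "
from h import *
st=ctrl.state();print(st['contact_force'],st['tcp_pos'],st['grip_width'])
b=snap('side');c=np.array([497.2,-253.5,116]);d=np.array([-.13,.99,0])
print('px crop', [((proj(b,p)[0]-[350,160]+.4)*8).round().tolist() for p in (st['tcp_pos']+[0,0,24], st['tcp_pos']+[0,0,24]+d*25, st['tcp_pos']+[0,0,24]-d*25,c)])
cv2.imwrite('pics/c6.png',cv2.cvtColor(cv2.resize(b['img'][160:235,350:430],None,fx=8,fy=8,interpolation=cv2.INTER_CUBIC),cv2.COLOR_RGB2BGR))"
```

```text
[-0.03512726 -0.13610258 -0.24653991] [ 497.19148081 -253.06143118   92.60511678] 51.40628638381292
px crop [[286.0, 299.0], [281.0, 333.0], [290.0, 267.0], [286.0, 300.0]]
```

View pics/c6.png

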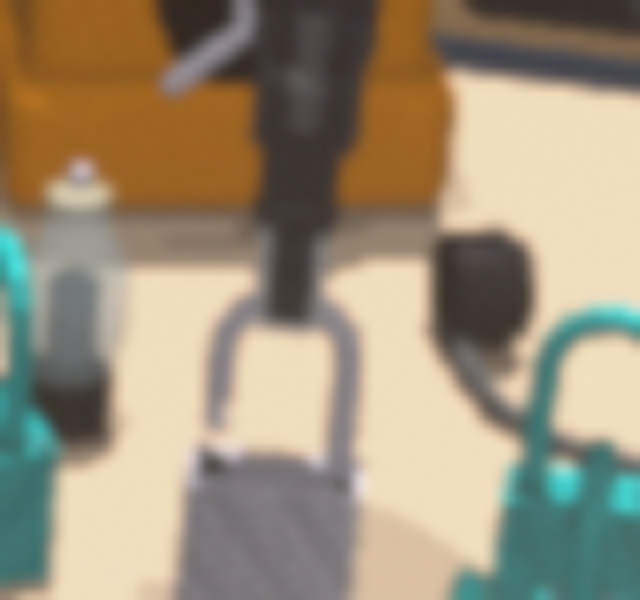

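Request:
carry_out([
  [[0.6, 0.08, 0, -0.25, 0], [0.6, 0.08, 0, -0.48, 0], [0.6, 0.08, 0, -0.48, 0]],
], newtons=60)

```text
clock: 10.9
tcp_pos: [499.6, -253.3, 72.5]
tcp_rot: [0.204, -3.133, -0.002]
contact_force: [0.2, 0.8, 0.3]
grip_width: 51.2
```

Request:
carry_out([
  [[0.2, 0, 0, 0, 0], [0, 0, 0, 0, 0], [0, 0, 0, 0, 0], [0, 0, 0, 0, 0]],
])

```text
clock: 11.4
tcp_pos: [500.6, -254.2, 74.2]
tcp_rot: [-0.204, 3.134, -0.001]
contact_force: [0.1, -0.9, 1.4]
grip_width: 8.3
```

Request:
carry_out([
  [[0, 0, 0, 0.25, 0], [0, 0, 0, 0.5, 0], [0, 0, 0, 0.5, 0]],
])

```text
clock: 11.78
tcp_pos: [500.7, -254.0, 94.5]
tcp_rot: [-0.204, 3.134, -0.001]
contact_force: [1.1, -0.7, -6.3]
grip_width: 7.8
```

Request:
carry_out([
  [[0, -0.05, 0.6, 0, -0.02], [0, -0.1, 1.3, 0, -0.05], [0, -0.1, 2.1, 0, -0.08], [0, -0.1, 2.9, 0, -0.1], [0, -0.1, 3.7, 0, -0.1]],
])

```text
clock: 12.4
tcp_pos: [495.8, -104.6, 93.3]
tcp_rot: [0.047, -3.141, -0.001]
contact_force: [0.5, -0.7, -6.8]
grip_width: 8.1
```

Request:
carry_out([
  [[0, 0, 0.8, 0, 0], [0, 0, 1.5, 0, 0], [0, 0, 2.1, 0, 0], [0, 0, 2.5, 0, 0], [0, 0, 2.62, 0, 0]],
])

```text
clock: 13.02
tcp_pos: [496.0, -0.4, 93.5]
tcp_rot: [0.049, -3.141, 0.0]
contact_force: [0.7, -0.1, -5.3]
grip_width: 7.7
```

```bash
python3 -c "
from h import *
st=ctrl.state();print(st['contact_force'],st['ft_torque'],st['tcp_pos'],st['tcp_rot'],st['grip_width'])
b=snap('side');a=snap('top')
g=lambda s,x,y,w,h,k:cv2.cvtColor(cv2.resize(s['img'][y:y+h,x:x+w],None,fx=k,fy=k,interpolation=cv2.INTER_CUBIC),cv2.COLOR_RGB2BGR)
import pickle;pickle.dump((a,b),open('s1.pkl','wb'))
cv2.imwrite('pics/c7.png',np.hstack([g(b,300,215,80,90,5),g(a,260,210,80,90,5)]))"
```

```text
[ 0.70452929 -0.12528307 -5.30372149] [-0.10207342 -0.07220268  0.00897932] [ 4.96034693e+02 -3.71885733e-01  9.34617462e+01] [ 4.93936343e-02 -3.14064763e+00  2.76805078e-04] 7.723884818343384
```

View pics/c7.png

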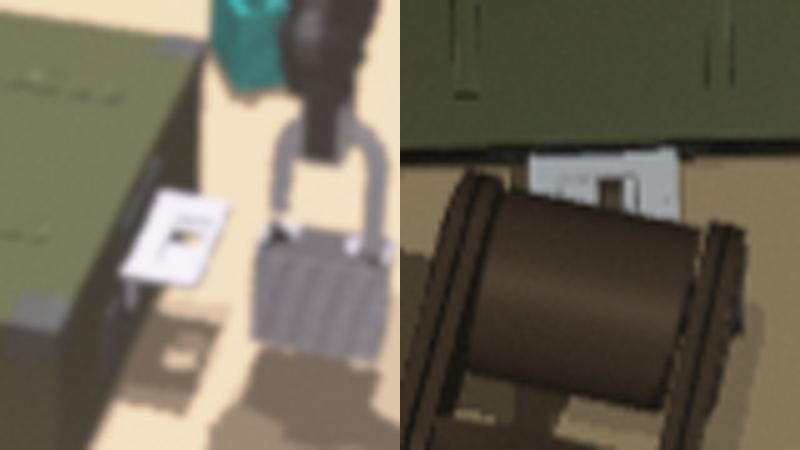

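```bash
python3 -c "
from h import *
import pickle
a,b=pickle.load(open('s1.pkl','rb'))
f=lambda p:((proj(b,p)[0]-[300,215]+.4)*5).round(1).tolist()
t=np.array([496,-.4,0]);u=np.array([1,.031,0])
for dz in(17,20,23):print('toe',f(t+u*21+[0,0,66+dz]),'crown',f(t+[0,0,116+dz]),'foot near corners',f(t+u*-30+[-.4,14,dz]),f(t+u*30+[-.4,14,dz]))
print('hole',f([556.7,-.4,60.5]),'slot',f([557,6.2,63.5]))
k=np.array([556.9,6.2,63.5]);v=np.array([-.029,1,0])
print('lidlug front corners',f(k+v*33-[13,.4,0]),f(k-v*33-[13,.4,0]))
S=lambda x,y:(260+(x-400)/5-.4,210+y/5-.4)
print('top hole',onz(a,*S(612,195),60.5),'slot ends',onz(a,*S(557,180),63.5),onz(a,*S(640,180),63.5),'lug ends',onz(a,*S(527,160),63.5),onz(a,*S(681,160),63.5), 'slot back edge',onz(a,*S(600,178),63.5))
print('lid front edge',onz(a,*S(400+5,150),96.5),onz(a,*S(795,139),96.5))
"
```

```text
toe [270.1, 212.7] crown [323.2, 124.6] foot near corners [366.6, 369.2] [237.1, 345.7]
toe [270.5, 207.1] crown [323.7, 118.7] foot near corners [367.1, 363.9] [237.3, 340.5]
toe [270.8, 201.5] crown [324.1, 112.8] foot near corners [367.6, 358.6] [237.6, 335.2]
hole [183.6, 237.2] slot [179.1, 239.5]
lidlug front corners [188.9, 285.3] [224.5, 205.4]
top hole [555.99150694  -1.08803682  60.5       ] slot ends [562.93073754  25.60421988  63.5       ] [563.18484087 -14.71604163  63.5       ] lug ends [572.5797265   40.29476242  63.5       ] [573.04309115 -34.55455878  63.5       ] slot back edge [564.03631114   4.71813138  63.5       ]
lid front edge [574.53999227  96.55213145  96.5       ] [580.91979426 -88.90926961  96.5       ]
```

Request:
carry_out([
  [[0, 0, 0, -0.2, 0], [0, 0, 0, -0.4, 0], [0, 0, 0, -0.45, 0], [0, 0, 0, -0.45, 0]],
])

```text
clock: 13.62
tcp_pos: [496.1, -1.2, 75.3]
tcp_rot: [0.047, -3.14, -0.0]
contact_force: [0.2, 0.6, -5.8]
grip_width: 8.2
```

Request:
carry_out([
  [[0, 0, 0, -0.03, 0], [0, 0, 0, -0.03, 0]],
])

```text
clock: 13.88
tcp_pos: [496.4, -1.1, 74.6]
tcp_rot: [-0.047, 3.141, -0.0]
contact_force: [0.1, 0.0, -4.9]
grip_width: 7.8
```

Request:
carry_out([
  [[0, 0, 0, -0.03, 0], [0, 0, 0, -0.03, 0]],
])

```text
clock: 14.12
tcp_pos: [496.9, -1.1, 74.3]
tcp_rot: [-0.048, 3.14, -0.0]
contact_force: [-0.7, 0.0, -0.4]
grip_width: 8.1
```

Request:
carry_out([
  [[0, 0, 0, 0.05, 0], [0, 0, 0, 0.05, 0]],
])

```text
clock: 14.38
tcp_pos: [496.1, -1.0, 75.0]
tcp_rot: [0.048, -3.141, 0.0]
contact_force: [-0.4, 0.1, -5.4]
grip_width: 8.2
```

Request:
carry_out([
  [[0, 0.25, 0, 0, 0], [0, 0.5, 0, 0, 0], [0, 0.75, 0, 0, 0], [0, 0.75, 0, 0, 0]],
])

```text
clock: 14.88
tcp_pos: [527.5, -1.2, 75.4]
tcp_rot: [-0.048, 3.14, -0.0]
contact_force: [0.1, 0.6, -6.3]
grip_width: 7.8
```

Request:
carry_out([
  [[0, 0.15, 0, 0, 0], [0, 0.3, 0, 0, 0], [0, 0.35, 0, 0, 0], [0, 0.35, 0, 0, 0]],
])

```text
clock: 15.38
tcp_pos: [540.4, -1.0, 75.3]
tcp_rot: [0.048, -3.141, -0.0]
contact_force: [-0.1, 0.3, -5.3]
grip_width: 8.2
```

```bash
python3 -c "
from h import *
st=ctrl.state();print(st['contact_force'],st['ft_torque'],st['tcp_pos'])
b=snap('side');a=snap('top')
g=lambda s,x,y,w,h,k:cv2.cvtColor(cv2.resize(s['img'][y:y+h,x:x+w],None,fx=k,fy=k,interpolation=cv2.INTER_CUBIC),cv2.COLOR_RGB2BGR)
f=lambda p:((proj(b,p)[0]-[310,215]+.4)*8).round(1).tolist()
print('toe above hole would be',f([556.3,-.7,67.5]),'slot pts',f([564,5,63.5]),f([548,5,63.5]))
cv2.imwrite('pics/c8.png',np.hstack([g(b,310,215,60,70,8),g(a,280,220,40,70,8)]))"
```

```text
[-0.09017406  0.30271721 -5.25632928] [ 0.00782891 -0.01410082  0.07951241] [540.39083525  -1.01989422  75.31495879]
toe above hole would be [216.1, 358.9] slot pts [184.0, 376.4] [238.3, 386.7]
```

View pics/c8.png

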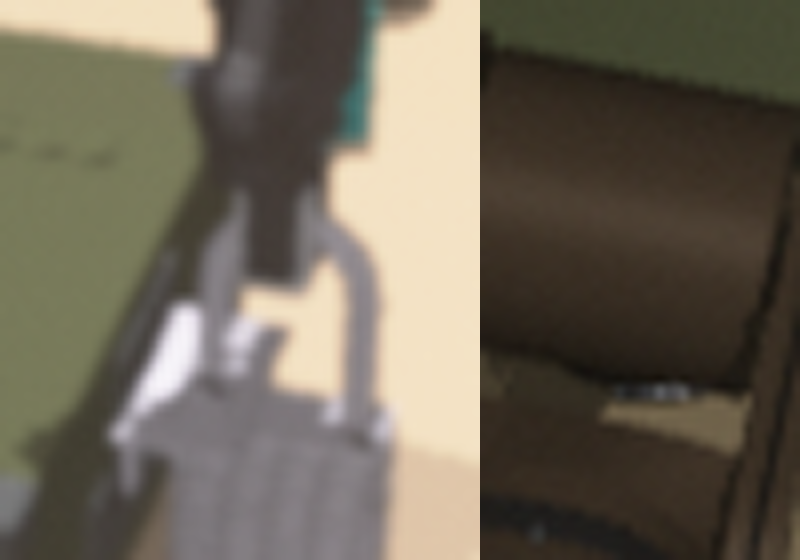

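The side view shows the toe leg at column 215, against 216 predicted over the hole, and standing over the slot. I'll feel downwards.

Request:
carry_out([
  [[0, 0, 0, -0.05, 0], [0, 0, 0, -0.05, 0]],
])

```text
clock: 15.72
tcp_pos: [540.8, -1.0, 74.3]
tcp_rot: [-0.047, 3.14, -0.0]
contact_force: [-0.6, 0.5, 0.3]
grip_width: 8.2
```

Request:
carry_out([
  [[0, 0, 0, -0.04, 0], [0, 0, 0, -0.04, 0]],
])

```text
clock: 15.98
tcp_pos: [540.7, -1.1, 72.4]
tcp_rot: [-0.047, 3.14, -0.0]
contact_force: [-2.0, 0.0, 2.2]
grip_width: 8.2
```

Request:
carry_out([
  [[0, 0, 0, -0.04, 0], [0, 0, 0, -0.04, 0]],
])

```text
clock: 16.23
tcp_pos: [540.5, -1.0, 70.2]
tcp_rot: [-0.047, 3.141, -0.0]
contact_force: [-1.8, 0.8, 1.8]
grip_width: 8.3
```

Request:
carry_out([
  [[0, 0, 0, -0.04, 0], [0, 0, 0, -0.04, 0]],
])

```text
clock: 16.48
tcp_pos: [540.5, -1.1, 68.5]
tcp_rot: [-0.047, 3.141, -0.0]
contact_force: [-0.4, 1.3, 2.2]
grip_width: 7.9
```

Request:
carry_out([
  [[0, 0, 0, -0.03, 0], [0, 0, 0, -0.03, 0]],
])

```text
clock: 16.73
tcp_pos: [540.4, -1.1, 67.3]
tcp_rot: [-0.047, 3.141, -0.0]
contact_force: [-0.6, 0.6, 3.1]
grip_width: 8.0
```

Request:
carry_out([
  [[0, 0, 0, -0.03, 0], [0, 0, 0, -0.03, 0]],
])

```text
clock: 16.98
tcp_pos: [540.4, -1.0, 66.1]
tcp_rot: [-0.047, 3.141, -0.0]
contact_force: [-1.2, 0.5, 2.0]
grip_width: 8.0
```

Request:
carry_out([
  [[0, 0, 0, -0.04, 0], [0, 0, 0, -0.04, 0]],
])

```text
clock: 17.23
tcp_pos: [540.4, -1.1, 64.5]
tcp_rot: [-0.047, 3.141, -0.0]
contact_force: [-1.3, 0.2, 2.7]
grip_width: 7.8
```

Request:
carry_out([
  [[0, 0, 0, -0.04, 0], [0, 0, 0, -0.08, 0], [0, 0, 0, -0.08, 0]],
])

```text
clock: 17.6
tcp_pos: [540.4, -1.0, 61.3]
tcp_rot: [-0.047, 3.141, 0.0]
contact_force: [-1.2, 0.8, 3.3]
grip_width: 8.1
```

Request:
carry_out([
  [[0, 0, 0, -0.04, 0], [0, 0, 0, -0.08, 0], [0, 0, 0, -0.08, 0]],
])

```text
clock: 17.98
tcp_pos: [540.4, -1.0, 58.1]
tcp_rot: [-0.047, 3.141, -0.0]
contact_force: [-2.3, 1.0, 3.5]
grip_width: 8.0
```

Request:
carry_out([
  [[0, 0, 0, -0.04, 0], [0, 0, 0, -0.04, 0]],
])

```text
clock: 18.23
tcp_pos: [540.4, -1.1, 56.7]
tcp_rot: [-0.047, 3.141, -0.0]
contact_force: [-1.5, 1.1, 4.3]
grip_width: 8.2
```

Request:
carry_out([
  [[0, 0, 0, -0.04, 0], [0, 0, 0, -0.04, 0]],
])

```text
clock: 18.48
tcp_pos: [540.6, -1.1, 55.7]
tcp_rot: [-0.048, 3.141, -0.0]
contact_force: [-3.4, 1.2, 7.4]
grip_width: 8.1
```

Request:
carry_out([
  [[0, 0, 0, -0.04, 0], [0, 0, 0, -0.04, 0]],
])

```text
clock: 18.73
tcp_pos: [540.5, -1.1, 54.1]
tcp_rot: [-0.048, 3.141, -0.001]
contact_force: [-2.3, 0.5, 4.7]
grip_width: 8.1
```

Request:
carry_out([
  [[0, 0, 0, -0.03, 0], [0, 0, 0, -0.03, 0]],
])

```text
clock: 18.98
tcp_pos: [540.4, -1.1, 52.0]
tcp_rot: [-0.048, 3.141, -0.0]
contact_force: [-1.8, 1.5, 4.1]
grip_width: 8.1
```

Request:
carry_out([
  [[0, 0, 0, -0.03, 0], [0, 0, 0, -0.03, 0]],
])

```text
clock: 19.23
tcp_pos: [540.4, -1.1, 50.8]
tcp_rot: [-0.047, 3.141, -0.0]
contact_force: [-1.3, -0.2, 4.6]
grip_width: 8.0
```

Request:
carry_out([
  [[0, 0, 0, 0.04, 0], [0, 0, 0, 0.09, 0], [0, 0, 0, 0.09, 0]],
])

```text
clock: 19.6
tcp_pos: [539.1, -0.9, 53.1]
tcp_rot: [0.047, -3.139, -0.0]
contact_force: [0.0, 0.4, -4.5]
grip_width: 7.4
```

The upward pull now lifts the body's weight, so the lock has caught. I'll set it down and let go.

Request:
carry_out([
  [[0, 0, 0, -0.04, 0], [0, 0, 0, -0.04, 0], [0.3, 0, 0, -0.04, 0], [0.5, 0, 0, -0.04, 0], [0.5, 0, 0, -0.04, 0]],
])

```text
clock: 20.23
tcp_pos: [540.8, -1.1, 53.2]
tcp_rot: [-0.047, 3.14, -0.0]
contact_force: [0.4, 0.2, -0.2]
grip_width: 42.5
```

Request:
carry_out([
  [[0.5, 0, 0, 0.4, 0], [0.5, 0, 0, 1, 0], [0.5, -0.6, 0, 2, 0], [0.5, -1.6, 0, 3, 0], [0.5, -2.6, 0, 3.5, 0]],
])

```text
clock: 20.85
tcp_pos: [436.8, -1.4, 196.9]
tcp_rot: [-0.048, 3.135, -0.002]
contact_force: [0.4, 0.3, 0.8]
grip_width: 42.6
```

Request:
carry_out([
  [[0.5, 0, 1.5, 0.5, 0], [0.5, 0, 3, 0.5, 0], [0.5, 0, 4.5, 0.5, 0], [0.5, 0, 6, 0.5, 0]],
])

```text
clock: 21.35
tcp_pos: [436.5, 241.0, 214.8]
tcp_rot: [-0.047, 3.138, 0.001]
contact_force: [0.8, 0.3, 0.1]
grip_width: 42.8
```

```bash
python3 -c "
from h import *
st=ctrl.state();print(st['contact_force'],st['tcp_pos'],st['clock'])
b=snap('side');a=snap('top')
g=lambda s,x,y,w,h,k:cv2.cvtColor(cv2.resize(s['img'][y:y+h,x:x+w],None,fx=k,fy=k,interpolation=cv2.INTER_CUBIC),cv2.COLOR_RGB2BGR)
cv2.imwrite('pics/c9.png',np.hstack([g(b,290,215,80,90,5),g(a,260,210,80,90,5)]))"
```

```text
[0.84447206 0.32093309 0.09209348] [436.47562142 240.96582473 214.83558099] 21.35
```

View pics/c9.png

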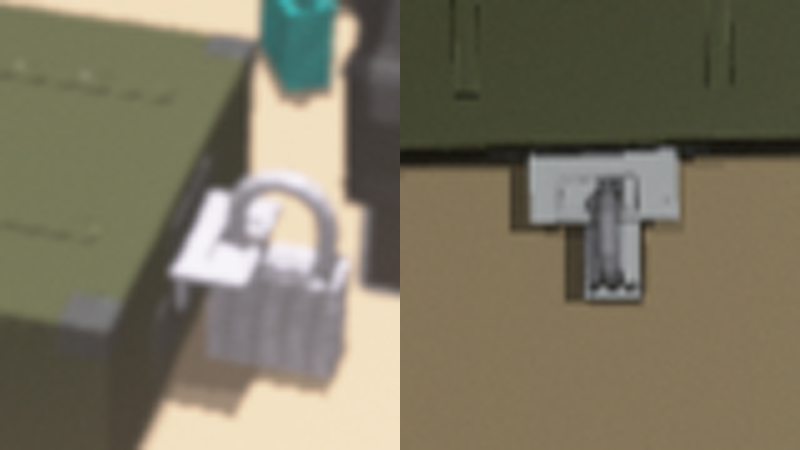

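The picture shows the leg through the slot in both views, at about (240,240) in side and (607,190) in top. The shackle is down, the padlock is upright, the lid is shut and the arm is clear.

```bash
python3 -c "
from plant import ctrl
print(ctrl.close_job())"
```

```text
the job is handed in; nothing more can be done
None
```

The spares box is shut and locked. I handed the job in at about 21 s on the robot's clock; no verdict is reported.

**What I did**
- **Lid:** I pushed it down gently with closed fingers. The first push left it slightly open, so I pushed again until it met its stop. Push force reached about 17 N against the stop.
- **Padlock:** I gripped it by the bow and slid it in with its body under the lugs. The leg went down through the slot and hole on the first try, at no more than about 4 N.
- **Locking:** I pressed until the force rose to about 7 N and dropped back, then on to about 23.5 mm of travel.

**Last checks**
- **Caught:** lifting the shackle afterwards read about −4.5 N, close to the padlock's 6 N weight, so the lock had caught.
- **Final pictures:** the lid is shut, the leg is through the slot, the shackle is down, the padlock is upright and the arm is clear.

**What disagreed or went unchecked**
- **Height:** the reported tool height is about 24 mm lower than the fingertips, both against the shut lid and in the side view. I allowed for it.
- **Grip width:** it read about 8 mm on the 10 mm bar.
- **Pawl force:** I read about 7 N just before the drop, not the stated 11 N; I only read it between steps, so the peak may have been missed.
- **Bystanders:** I did not measure them afterwards. I felt no unexpected contact near them.
- **Pictures:** I viewed 12, two over the budget of 10.

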